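# Prop the instrument drying box ajar on its stay

### The arm

A 6-joint arm with a two-finger parallel gripper is mounted at the origin on a cart in front of the work surface, level with it; the furniture and walls round the work are solid. World frame = base frame: x ahead of the robot, y to its left, z up, the work surface at z = 0. Lengths are in m, angles in rad, forces in N, time in s.
With the tool pointing down it reaches from about 0.325 to 0.9 m from the base axis. Payload 6.1 kg.
Tool frame: the origin (TCP) lies where the fingers leave the gripper's body, on its centre line; the fingertips stand 73 mm ahead of it and the grasp point (between the pads) lies 54 mm ahead of it; z points along the fingers, y is the line along which they close (so a half turn about z gives the same grasp; the last joint's range is limited). The gripper opens to 85 mm and grips with 20 to 120 N. Pads are 22 mm wide; open, the fingers measure 114 mm over their backs; the gripper's body (76 mm by 85 mm) begins 54 mm behind the grasp point. The pads swing forward as they close: fully open they stand 13 mm farther back than shut.
Start: joints at [1.067, 0.22, 1.526, -0, 1.395, -0.126], TCP at [0.231, 0.581, 0.304] pointing down, gripper open.
Joint ranges: [-2.98, 2.98], [-0.91, 2.08], [0.09, 2.57], [-1.24, 4.39], [0.2, 2.65], [-2.68, 2.68]. Speed limits (rad/s): [2.57, 2.57, 3.01, 3.14, 3.14, 3.14].

### API

Orientations are given as [roll, pitch, yaw] about the fixed x, y, z axes, in that order (R = Rz(yaw) Ry(pitch) Rx(roll)).
In Python, from workcell import robot gives the robot as it stands. The module is installed in compiled form; this text tells all that it offers.
- The arm moves only by the tool drive_tool, never from a script. Its argument "motion" is a list of rows, each a list of 7 numbers: the shift along the world's x, y, z in units of 0.04 m (1.0 is 0.04 m), then the turn, a rotation vector about the world's x, y, z in units of 0.08 rad (1.0 is 0.08 rad), then the finger opening in mm, from 0 to 85.4. In form: [[x, y, z, ax, ay, az, gripper], ...]. A call has 1 to 12 rows; each row shifts and turns the commanded pose from where the row before left it; what a row does not reach is not made up. A row lasts 1/12 s, in which the tool goes at most 41.7 mm and 7.16 degrees, less where a joint would pass 70% of its speed; a pose out of reach is approached as far as the arm can. A call with a number of a shift or a turn outside -1 to 1 is refused whole. A call with a gripper value outside its range is refused whole. The fingers move at their own pace and stop on an object; the grip force is fixed at half the most. Time passes only in rows, so rows that do not move let the fingers close. It gives the time, the measured TCP pose, the force, the opening and the grip force at its end, in the units of the state.
- robot.state(): the state, without advancing time (a new reading comes with each control period).
- robot.get_image(name): name is "side" or "top"; returns a dict with "pixels" (384x512x3 uint8, red, green, blue), "mtx" (3x3 intrinsics, pixels), "T" (4x4, takes a point from camera to world coordinates). Camera axes: x right, y down, z forward; pixel columns grow to the right and rows downward; lengths in m; the calibration is good to about 2 mm. A picture is of the moment at which its call begins. There is no depth.
- robot.finish_job(): hands the job in; it is judged then, once.
The state is a dict: "time_s": time; "qpos": joint angles; "qd": joint speeds; "joint_torque": joint torques, N m; "eef_pos": TCP position; "orientation": TCP orientation; "wrist_force": force on the tool from outside, world axes, zero at the start; "moment": the same for the moment, N m; "gripper_width": finger opening in m; "grip_force": force on a finger pad.
Only numpy, scipy, OpenCV 4.12 (cv2) and the standard library are available. Lean on these libraries where they do the work, as an engineer would, in place of code of your own. Each camera call takes 0.05 s, during which the arm holds its last target. There are 200 camera calls.

### The job

The instruments in the white drying box still have to air: lift its blue lid right up by the black knob, swing the wire stay that lies inside the box up as far as it goes, then let the lid down so that it rests on the stay and stays propped ajar when you let go. Leave the things standing round the box where they are.

Things in the scene. Friction and masses are not known exactly. Their poses are not given: they have to be found in the camera images.
- drying_box: White open-topped box fixed to the worktop, 208 deep (x) x 150 wide (y) x 92 high, walls 4, floor 8 above the worktop. Origin: centre of its underside; x points from front (robot side) to back, y left, z up. Lid hinge: top of the back wall (x +104, z 92). Tweezers and a thermometer are fastened on its floor. Gutters on the side walls hide the stay's folded legs: only the cross bar can be grasped.
- lid (a joint): Blue flat lid, 212 long from the hinge x 154 wide x 5 thick, 0.45 kg. 0 = shut (level), grows as it opens, rad, end stop at 1.10 (63 degrees, leaning forward over the back of the box). The stiff hinge holds it only when nearly fully open (above about 1.03); below about 0.9 it sinks slowly by itself. On the raised stay it reads about 0.61. 4 N at the knob lifts it.
- lid_knob (a point): Centre of the black knob at the lid's front edge: a cylinder of 18 diameter lying across the box, 44 long (grasp it over its two ends), 244 from the hinge axis and 2.5 above the plane of the lid's underside, 23 clear of the lid's edge, on two thin arms. Its axes: y along the knob, x along the lid to the hinge.
- lid_hinge (a point): Middle of the lid's hinge axis (runs along the box's y axis), in the plane of the lid's underside.
- stay (a joint): U-shaped steel wire stay inside the box, pivoted at the front ends of its legs. 0 = folded, lying level towards the back just below the lid; grows as it swings up and towards the robot, rad; end stop at 1.31 (75 degrees). Stiff pivot: it stays where it is left (about 1.5 N at the bar moves it). Lowered on to it, the lid rests on the cross bar and presses the stay against its stop.
- stay_bar (a point): Middle of the stay's cross bar, along the box's y axis: red sleeve 70 long, 11 diameter (grasp it front to back; it turns in the grip), legs 60 to either side, 122 from the pivot axis. Folded it is 14 below the box's rim and 68 in front of the lid hinge: under the open lid reach it with the tool leaning back to the robot by 30 to 40 degrees.
- stay_pivot (a point): Middle of the stay's pivot axis (runs along the box's y axis), 190 in front of the lid hinge, 14 below the rim.
- specimen_cup_a: Specimen cup with red screw lid, 62 diameter x 72 high, bystander. Origin: centre of its underside.
- specimen_cup_b: Specimen cup with yellow screw lid, 62 diameter x 72 high, bystander. Origin: centre of its underside.
- lab_timer: White clip timer lying flat, 58 x 66 x 17, bystander. Origin: centre of its underside.
- strip_vial: White test-strip vial with blue press cap, 42 diameter x 104 high, bystander. Origin: centre of its underside.

How it is judged:
On the way, in this order (a step that is already met when the one before it is completed fails the run):
1. the lid is lifted right up (over 57 degrees) (value of joint lid above 1 rad), for 0.2 s.
2. with the lid up, the stay is swung up (over 66 degrees) (value of joint stay above 1.15 rad and value of joint lid above 0.8 rad), for 0.2 s.
3. the lid rests on the stay (value of joint lid between 0.52 and 0.75 rad and contact force between lid and stay above 0.15 N), for 0.2 s.
At the end, for the whole second after the job is handed in: The lid rests on the raised stay and is still: lid between 30 and 43 degrees open, stay swung up more than 66 degrees, lid pressing on the stay by its own weight (over 0.15 N) (all of step 3 and value of joint stay above 1.15 rad and velocity of joint lid between -0.1 and 0.1 rad/s); the robot touches nothing.
It fails at once if a bystander (cup, timer or vial) is moved by more than 3 cm (distance of any of specimen_cup_a, specimen_cup_b, lab_timer, strip_vial from where it was at the start of the episode above 0.03 m).
It also fails if it takes over 72 s, if anything falls off the work surface, if the arm or the gripper's body presses on something with over 40 N, if the wrist force passes 120 N, or if a joint passes its speed limit or range.

## Working session

There is one attempt and no reset: what is moved stays moved. The work goes in short steps, Python scripts to look and compute and a tool call to move; the robot and the scene stay as the last step left them, time stands still between calls to the robot, and variables do not carry over. Pictures are saved under pics/ and viewed, at most 10 in all, crops included, and the job is handed in when it is done.

Besides the shell and the picture viewer there is one more tool, called after "Emit:" by a JSON object that holds its "api" and its "payload". drive_tool: Moves the arm, as the interface text tells. Shifts and turns lie within -1 to 1; 1 stands for 0.04 m of shift or 0.08 rad of turn. Its arguments: {"type":"object","properties":{"motion":{"type":"array","items":{"type":"array","items":{"type":"number"}}}},"required":["motion"]}

```bash
mkdir -p pics
python3 - <<'E'
from workcell import robot
import cv2,numpy as np
ims=[]
for n in("side","top"):
    d=robot.get_image(n); cv2.imwrite(f"pics/{n}0.png",d["pixels"][...,::-1]); np.savez(f"{n}0.npz",**d)
    print(n,d["mtx"].round(1).tolist(),d["T"].round(3).tolist())
s=robot.state();print(s)
E
```

```text
side [[430.3, 0.0, 262.3], [0.0, 430.3, 190.6], [0.0, 0.0, 1.0]] [[0.962, -0.155, 0.223, 0.269], [-0.271, -0.589, 0.761, -0.84], [0.013, -0.793, -0.609, 0.766], [0.0, 0.0, 0.0, 1.0]]
top [[442.3, 0.0, 258.4], [0.0, 442.3, 193.0], [0.0, 0.0, 1.0]] [[0.012, -0.986, 0.167, 0.343], [-1.0, -0.008, 0.024, 0.001], [-0.022, -0.167, -0.986, 1.131], [0.0, 0.0, 0.0, 1.0]]
{'time_s': 0.1, 'qpos': array([ 1.06690995e+00,  2.21153994e-01,  1.52748558e+00,  5.48592089e-08,
        1.39468219e+00, -1.26068335e-01]), 'qd': array([ 0.00118679, -0.00103869, -0.000764  , -0.00122956, -0.00192484,
        0.0001431 ]), 'joint_torque': array([ 8.85429436e-04, -4.98238742e+01, -3.90552521e+01, -1.15953917e-04,
        5.49748205e-03, -4.87150987e-05]), 'eef_pos': array([0.23034477, 0.5805654 , 0.30291023]), 'orientation': array([-3.13987728e+00, -2.17462040e-04,  2.76377442e+00]), 'wrist_force': array([-0.44211644, -0.43000092, -0.27906333]), 'moment': array([0.02020104, 0.04695838, 0.01017599]), 'grip_force': 0.0, 'gripper_width': 0.08531698238926876}
```

View pics/side0.png

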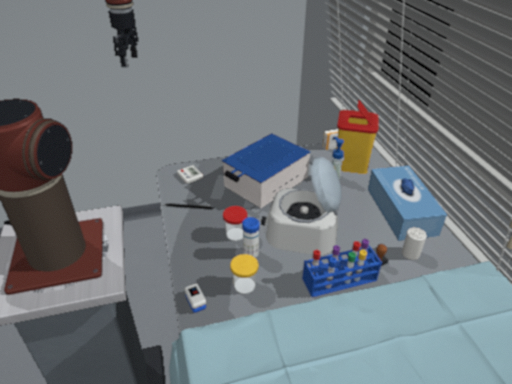

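View pics/top0.png

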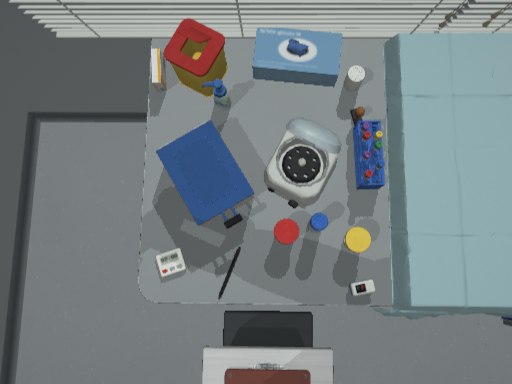

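The top view shows the blue lid with its centre at about (205,173) and the knob at about (233,221). The red cup is at (286,231) and the timer at (171,263). Next I measure the lid corners and the knob.

```bash
cat > h.py <<'E'
import numpy as np,cv2
def ray(d,p):
    v=d["T"][:3,:3]@np.linalg.solve(d["mtx"],[p[0],p[1],1.]);return d["T"][:3,3],v/np.linalg.norm(v)
def plane(d,p,z):
    o,v=ray(d,p);return o+v*(z-o[2])/v[2]
def tri(d1,p1,d2,p2):
    A=[];b=[]
    for d,p in((d1,p1),(d2,p2)):
        o,v=ray(d,p);P=np.eye(3)-np.outer(v,v);A.append(P);b.append(P@o)
    return np.linalg.lstsq(np.vstack(A),np.hstack(b),rcond=None)[0]
def proj(d,X):
    T=np.linalg.inv(d["T"]);c=T[:3,:3]@X+T[:3,3];u=d["mtx"]@c;return u[:2]/u[2]
E
python3 - <<'E'
from h import *
D={n:np.load(n+"0.npz") for n in("top","side")}
roi={"top":(150,115,260,235),"side":(215,130,320,190)}
K={}
for n,(x0,y0,x1,y1) in roi.items():
    im=D[n]["pixels"];h=cv2.cvtColor(im,cv2.COLOR_RGB2HSV)
    m=((h[...,0]>100)&(h[...,0]<125)&(h[...,1]>150)).astype(np.uint8)
    k=(im.max(2)<40).astype(np.uint8)
    for a,nm in((m,"lid"),(k,"knob")):
        b=np.zeros_like(a);b[y0:y1,x0:x1]=a[y0:y1,x0:x1]
        c=max(cv2.findContours(b,0,2)[0],key=cv2.contourArea)
        if nm=="lid":
            q=cv2.approxPolyDP(c,8,True)[:,0];print(n,cv2.contourArea(c),q.tolist())
            if n=="top":
                for p in q: print(plane(D[n],p,.097).round(3))
                for r in [cv2.boxPoints(cv2.minAreaRect(np.float32([plane(D[n],p,.097)[:2] for p in c[:,0]])))]: print(r.round(3).tolist(), r.mean(0))
        else:
            r=cv2.minAreaRect(c);print(n,"knob",r);K[n]=r[0]
            if n=="top":print([plane(D[n],p,.095).round(3).tolist() for p in cv2.boxPoints(r)])
print(tri(D["top"],K["top"],D["side"],K["side"]),plane(D["top"],K["top"],.095))
E
```

```text
top 5224.0 [[210, 121], [157, 151], [198, 224], [219, 212], [226, 220], [229, 206], [235, 215], [231, 205], [252, 193]]
[0.696 0.146 0.097]
[0.62  0.272 0.097]
[0.444 0.167 0.097]
[0.473 0.118 0.097]
[0.454 0.101 0.097]
[0.487 0.095 0.097]
[0.466 0.08  0.097]
[0.49  0.09  0.097]
[0.519 0.041 0.097]
[[0.42100000381469727, 0.15399999916553497], [0.49900001287460327, 0.02500000037252903], [0.6990000009536743, 0.1459999978542328], [0.6200000047683716, 0.2750000059604645]] [0.55972433 0.14985833]
top knob ((232.8676300048828, 220.7794189453125), (6.002450466156006, 17.492855072021484), 59.036251068115234)
[[0.448, 0.106, 0.095], [0.469, 0.071, 0.095], [0.457, 0.064, 0.095], [0.436, 0.098, 0.095]]
side 1931.0 [[307, 151], [270, 135], [223, 160], [261, 181]]
side knob ((231.49998474121094, 175.99998474121094), (13.548388481140137, 3.944467067718506), 30.963756561279297)
[0.45239985 0.08503762 0.09261098] [0.45239838 0.08481358 0.095     ]
```

Emit:
{"api": "drive_tool", "payload": {"motion": [[0.37, -0.82, 0, 0, 0, 0.95, 85], [0.37, -0.82, 0, 0, 0, 0.95, 85], [0.37, -0.82, 0, 0, 0, 0.95, 85], [0.37, -0.82, 0, 0, 0, 0.95, 85], [0.37, -0.82, 0, 0, 0, 0.95, 85], [0.37, -0.82, 0, 0, 0, 0.95, 85], [0.37, -0.82, 0, 0, 0, 0.95, 85], [0.37, -0.82, 0, 0, 0, 0.95, 85], [0.37, -0.82, 0, 0, 0, 0.95, 85], [0.37, -0.82, 0, 0, 0, 0.95, 85], [0.37, -0.82, 0, 0, 0, 0.95, 85], [0.37, -0.82, 0, 0, 0, 0.95, 85]]}}

```text
time_s: 1.1
eef_pos: [0.4082, 0.1856, 0.3037]
orientation: [3.142, -0.0, -2.603]
wrist_force: [1.1, -0.4, 0.5]
gripper_width: 0.0852
grip_force: 0.0
```

Emit:
{"api": "drive_tool", "payload": {"motion": [[0.276, -0.63, -0.6, 0, 0, 0, 85], [0.276, -0.63, -0.6, 0, 0, 0, 85], [0.276, -0.63, -0.6, 0, 0, 0, 85], [0.276, -0.63, -0.6, 0, 0, 0, 85], [0, 0, -0.3, 0, 0, 0, 85], [0, 0, -0.3, 0, 0, 0, 85], [0, 0, -0.4, 0, 0, 0, 85], [0, 0, -0.38, 0, 0, 0, 85], [0, 0, 0, 0, 0, 0, 85]]}}

```text
time_s: 1.85
eef_pos: [0.4499, 0.0863, 0.1494]
orientation: [3.138, -0.006, -2.608]
wrist_force: [-0.3, -0.7, -0.5]
gripper_width: 0.085
grip_force: 0.0
```

Run:
```python
from workcell import robot
import cv2
a=robot.get_image("side")["pixels"][110:260,160:360,::-1];b=robot.get_image("top")["pixels"][130:280,140:340,::-1]
cv2.imwrite("pics/g1.png",cv2.resize(cv2.hconcat([a,b]),(800,300),interpolation=2))
```

```text
(no output)
```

View pics/g1.png

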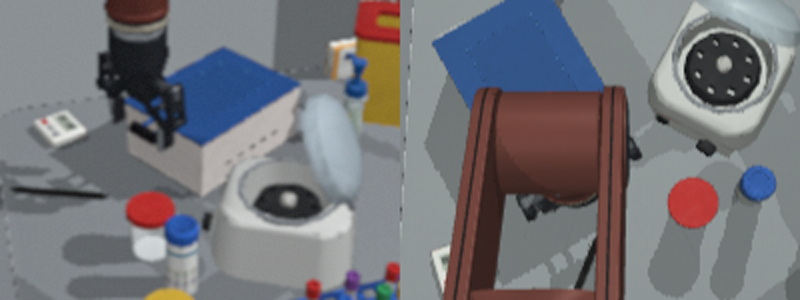

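The fingers stand either side of the black knob, at about (145,130) in the enlarged side crop. I close now.

Emit:
{"api": "drive_tool", "payload": {"motion": [[0.06, -0.04, 0.05, 0, 0, 0, 30], [0, 0, 0, 0, 0, 0, 30], [0, 0, 0, 0, 0, 0, 30], [0, 0, 0, 0, 0, 0, 30], [0, 0, 0, 0, 0, 0, 30], [0, 0, 0, 0, 0, 0, 30], [0, 0, 0, 0, 0, 0, 30], [0, 0, 0, 0, 0, 0, 30]]}}

```text
time_s: 2.62
eef_pos: [0.4554, 0.0851, 0.1562]
orientation: [-3.141, 0.002, -2.607]
wrist_force: [-1.7, 0.9, 7.4]
gripper_width: 0.0429
grip_force: 60.2
```

Run:
```python
import numpy as np
u=np.array([.858,.5135]);th=np.linspace(0,1.085,25)
# 0..24
x=-.244*np.cos(th)+.0025*np.sin(th);z=.244*np.sin(th)+.0025*np.cos(th)
for d,e in zip(np.diff(x)/.04,np.diff(z)/.04): print((d*u).round(2).tolist(),e.round(2))
```

```text
[0.01, 0.0] 0.28
[0.02, 0.01] 0.27
[0.03, 0.02] 0.27
[0.04, 0.02] 0.27
[0.05, 0.03] 0.27
[0.06, 0.04] 0.27
[0.07, 0.04] 0.26
[0.08, 0.05] 0.26
[0.09, 0.05] 0.25
[0.1, 0.06] 0.25
[0.11, 0.07] 0.24
[0.12, 0.07] 0.24
[0.13, 0.08] 0.23
[0.14, 0.08] 0.22
[0.15, 0.09] 0.22
[0.15, 0.09] 0.21
[0.16, 0.1] 0.2
[0.17, 0.1] 0.19
[0.18, 0.11] 0.18
[0.18, 0.11] 0.17
[0.19, 0.11] 0.16
[0.2, 0.12] 0.15
[0.2, 0.12] 0.14
[0.21, 0.12] 0.13
```

Emit:
{"api": "drive_tool", "payload": {"motion": [[0.01, 0, 0.28, 0, 0, 0, 30], [0.02, 0.01, 0.27, 0, 0, 0, 30], [0.03, 0.02, 0.27, 0, 0, 0, 30], [0.04, 0.02, 0.27, 0, 0, 0, 30], [0.05, 0.03, 0.27, 0, 0, 0, 30], [0.06, 0.04, 0.27, 0, 0, 0, 30], [0.07, 0.04, 0.26, 0, 0, 0, 30], [0.08, 0.05, 0.26, 0, 0, 0, 30]]}}

```text
time_s: 3.28
eef_pos: [0.47, 0.094, 0.2411]
orientation: [-3.141, 0.003, -2.607]
wrist_force: [9.3, 3.4, -9.9]
gripper_width: 0.0422
grip_force: 62.0
```

Emit:
{"api": "drive_tool", "payload": {"motion": [[0.09, 0.05, 0.25, 0, 0, 0, 30], [0.1, 0.06, 0.25, 0, 0, 0, 30], [0.11, 0.07, 0.24, 0, 0, 0, 30], [0.12, 0.07, 0.24, 0, 0, 0, 30], [0.13, 0.08, 0.23, 0, 0, 0, 30], [0.14, 0.08, 0.22, 0, 0, 0, 30], [0.15, 0.09, 0.22, 0, 0, 0, 30], [0.15, 0.09, 0.21, 0, 0, 0, 30]]}}

```text
time_s: 3.95
eef_pos: [0.5087, 0.1174, 0.3138]
orientation: [3.141, -0.001, -2.607]
wrist_force: [7.2, 0.8, -12.8]
gripper_width: 0.0424
grip_force: 62.4
```

Emit:
{"api": "drive_tool", "payload": {"motion": [[0.16, 0.1, 0.2, 0, 0, 0, 30], [0.17, 0.1, 0.19, 0, 0, 0, 30], [0.18, 0.11, 0.18, 0, 0, 0, 30], [0.18, 0.11, 0.17, 0, 0, 0, 30], [0.19, 0.11, 0.16, 0, 0, 0, 30], [0.2, 0.12, 0.15, 0, 0, 0, 30], [0.2, 0.12, 0.14, 0, 0, 0, 30], [0.21, 0.12, 0.13, 0, 0, 0, 30], [0, 0, 0, 0, 0, 0, 30], [0, 0, 0, 0, 0, 0, 30]]}}

```text
time_s: 4.78
eef_pos: [0.5679, 0.1531, 0.3661]
orientation: [3.14, -0.002, -2.606]
wrist_force: [2.9, 3.8, -11.2]
gripper_width: 0.0418
grip_force: 64.4
```

Run:
```python
from workcell import robot
import cv2
a=robot.get_image("side")["pixels"][70:270,130:400,::-1]
cv2.imwrite("pics/g2.png",cv2.resize(a,(540,400),interpolation=2))
```

```text
(no output)
```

View pics/g2.png

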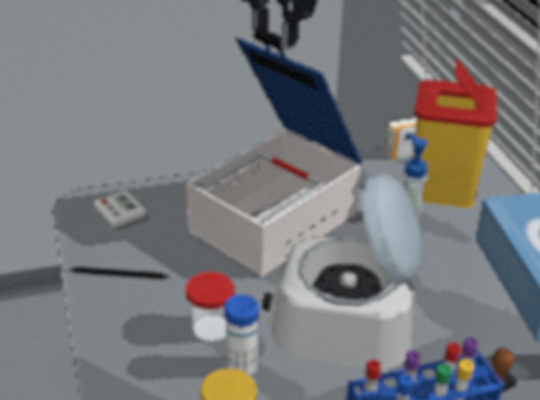

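The lid is up and the red stay bar shows at about (290,168) in the crop. I push the lid a little further, towards its stop.

Emit:
{"api": "drive_tool", "payload": {"motion": [[0.07, 0.04, 0.06, 0, 0, 0, 30], [0.07, 0.04, 0.05, 0, 0, 0, 30], [0, 0, 0, 0, 0, 0, 30], [0, 0, 0, 0, 0, 0, 30], [0, 0, 0, 0, 0, 0, 30]]}}

```text
time_s: 5.25
eef_pos: [0.5731, 0.1562, 0.3694]
orientation: [3.139, -0.003, -2.607]
wrist_force: [5.0, 5.7, -18.1]
gripper_width: 0.0419
grip_force: 64.3
```

Emit:
{"api": "drive_tool", "payload": {"motion": [[0, 0, 0, 0, 0, 0, 85], [0, 0, 0, 0, 0, 0, 85], [0, 0, 0, 0, 0, 0, 85], [0, 0, 0, 0, 0, 0, 85], [0, 0, 0, 0, 0, 0, 85], [0, 0, 0, 0, 0, 0, 85], [0, 0, 0.5, 0, 0, 0, 85], [0, 0, 0.9, 0, 0, 0, 85], [-0.3, -0.18, 0.7, 0, 0, 0, 85], [-0.8, -0.48, 0, 0, 0, 0, 85], [-0.8, -0.48, 0, 0, 0, 0, 85], [-0.8, -0.48, 0, 0, 0, 0, 85]]}}

```text
time_s: 6.25
eef_pos: [0.4649, 0.0904, 0.457]
orientation: [-3.141, 0.001, -2.607]
wrist_force: [-0.1, -0.5, -0.3]
gripper_width: 0.0852
grip_force: 0.0
```

Run:
```python
from workcell import robot
from h import *
D={n:robot.get_image(n) for n in("side","top")}
H=np.array([.6615,.210,.092]);u=np.array([.858,.5135,0])
pred=H-.068*u-[0,0,.014]
for n in D:
    np.savez(n+"1.npz",**D[n])
    im=D[n]["pixels"];h=cv2.cvtColor(im,cv2.COLOR_RGB2HSV)
    m=(((h[...,0]<8)|(h[...,0]>172))&(h[...,1]>140)&(h[...,2]>60)).astype(np.uint8)
    p=proj(D[n],pred);q=np.zeros_like(m);x,y=p.astype(int);q[max(0,y-20):y+20,x-25:x+25]=m[max(0,y-20):y+20,x-25:x+25]
    cs=cv2.findContours(q,0,2)[0];print(n,"pred",p,[(cv2.minAreaRect(c),cv2.contourArea(c)) for c in cs if len(c)>3])
    for t in(1.0,1.05,1.1):print(t,"knob px",proj(D[n],H+.244*(-np.cos(t)*u+np.sin(t)*np.array([0,0,1]))+.0025*(np.sin(t)*u+np.cos(t)*np.array([0,0,1]))).round(1))
a=D["side"]["pixels"][60:260,150:400,::-1];b=D["top"]["pixels"][60:260,110:360,::-1]
cv2.imwrite("pics/g3.png",cv2.resize(cv2.hconcat([a,b]),(800,320),interpolation=2))
```

```text
side pred [275.23671644 155.23929004] [(((274.20001220703125, 153.6000213623047), (17.8885440826416, 1.7888541221618652), 26.56505012512207), 23.5)]
1.0 knob px [261.7  91.6]
1.05 knob px [264.6  88.1]
1.1 knob px [267.5  84.7]
top pred [198.03238497 159.94544105] []
1.0 knob px [195.6 159.2]
1.05 knob px [192.4 153.9]
1.1 knob px [189.2 148.4]
```

View pics/g3.png

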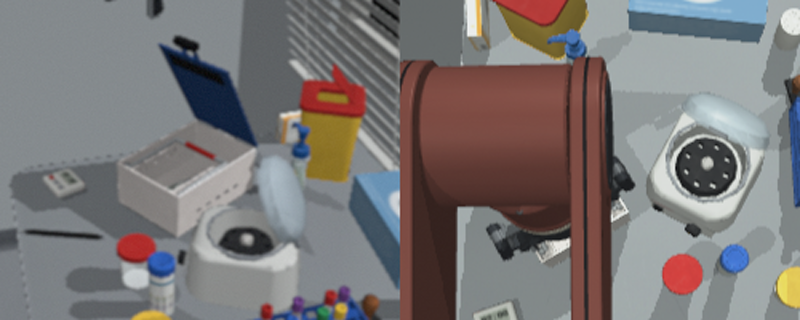

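The knob sits at about (187,44) in the left half, which puts the lid at about 1.07, and it holds without the gripper. The red bar is where the model predicted it. I turn the tool and lean it.

Emit:
{"api": "drive_tool", "payload": {"motion": [[0, 0, 0, 0, 0, -0.98, 50], [0, 0, 0, 0, 0, -0.98, 50], [0, 0, 0, 0, 0, -0.98, 50], [0, 0, 0, 0, 0, -0.98, 50], [0, 0, 0, 0, 0, -0.98, 50], [0, 0, 0, 0, 0, -0.98, 50], [0, 0, 0, 0, 0, -0.98, 50], [0, 0, 0, 0, 0, -0.98, 50], [0, 0, 0, 0, 0, -0.98, 50], [0, 0, 0, 0, 0, -0.98, 50]]}}

```text
time_s: 7.18
eef_pos: [0.4663, 0.091, 0.4566]
orientation: [3.141, 0.001, 2.888]
wrist_force: [0.7, -0.0, 0.6]
gripper_width: 0.0501
grip_force: 0.0
```

Emit:
{"api": "drive_tool", "payload": {"motion": [[0, 0, 0, 0, 0, -0.98, 50], [0, 0, 0, 0, 0, -0.98, 50], [0, 0, 0, 0, 0, -0.98, 50], [0, 0, 0, 0, 0, -0.98, 50], [0, 0, 0, 0, 0, -0.98, 50], [0, 0, 0, 0, 0, -0.98, 50], [0, 0, 0, 0, 0, -0.98, 50], [0, 0, 0, 0, 0, -0.98, 50], [0, 0, 0, 0, 0, -0.98, 50], [0, 0, 0, 0, 0, -0.98, 50]]}}

```text
time_s: 8.02
eef_pos: [0.4663, 0.091, 0.4566]
orientation: [3.141, 0.0, 2.104]
wrist_force: [-0.0, 0.3, 0.6]
gripper_width: 0.0501
grip_force: 0.0
```

Emit:
{"api": "drive_tool", "payload": {"motion": [[0, 0, -0.57, 0.461, -0.77, 0, 50], [0, 0, -0.57, 0.461, -0.77, 0, 50], [0, 0, -0.57, 0.461, -0.77, 0, 50], [0, 0, -0.57, 0.461, -0.77, 0, 50], [0, 0, -0.57, 0.461, -0.77, 0, 50], [0, 0, -0.57, 0.461, -0.77, 0, 50], [0, 0, -0.57, 0.461, -0.77, 0, 50], [0, 0, -0.57, 0.461, -0.77, 0, 50], [0, 0, -0.57, 0.461, -0.77, 0, 50], [0, 0, 0, 0, 0, 0, 50]]}}

```text
time_s: 8.85
eef_pos: [0.4617, 0.0912, 0.2438]
orientation: [2.502, -0.009, 2.108]
wrist_force: [-1.6, 0.5, -0.8]
gripper_width: 0.0496
grip_force: 0.0
```

Run:
```python
from workcell import robot
from scipy.spatial.transform import Rotation as R
s=robot.state();r=R.from_euler("xyz",s["orientation"]).as_matrix()
print(r.round(3),s["eef_pos"],s["qpos"].round(2))
```

```text
[[-0.511  0.692  0.509]
 [ 0.859  0.406  0.311]
 [ 0.009  0.597 -0.802]] [0.46171803 0.09122531 0.2438249 ] [-0.21 -0.46  2.36  0.59  0.84 -1.05]
```

Emit:
{"api": "drive_tool", "payload": {"motion": [[0.5, 0.3, -0.36, 0, 0, 0, 50], [0.5, 0.3, -0.36, 0, 0, 0, 50], [0.5, 0.3, -0.36, 0, 0, 0, 50], [0, 0, 0, 0, 0, 0, 50], [0, 0, 0, 0, 0, 0, 50]]}}

```text
time_s: 9.27
eef_pos: [0.5268, 0.1279, 0.2079]
orientation: [2.498, -0.003, 2.11]
wrist_force: [-0.2, -0.8, 0.7]
gripper_width: 0.0496
grip_force: 0.0
```

Emit:
{"api": "drive_tool", "payload": {"motion": [[0.3, 0.19, -0.45, 0, 0, 0, 50], [0.3, 0.19, -0.45, 0, 0, 0, 50], [0.2, 0.13, -0.42, 0, 0, 0, 50], [0.2, 0.13, -0.42, 0, 0, 0, 50], [0.2, 0.12, -0.42, 0, 0, 0, 50], [0, 0, 0, 0, 0, 0, 50], [0, 0, 0, 0, 0, 0, 50]]}}

```text
time_s: 9.85
eef_pos: [0.5743, 0.1575, 0.1226]
orientation: [2.495, -0.002, 2.109]
wrist_force: [-0.5, 0.0, 0.6]
gripper_width: 0.0503
grip_force: 0.0
```

Run:
```python
from workcell import robot
import cv2
a=robot.get_image("side")["pixels"][70:220,190:350,::-1]
cv2.imwrite("pics/g4.png",cv2.resize(a,(640,600),interpolation=2))
```

```text
(no output)
```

View pics/g4.png

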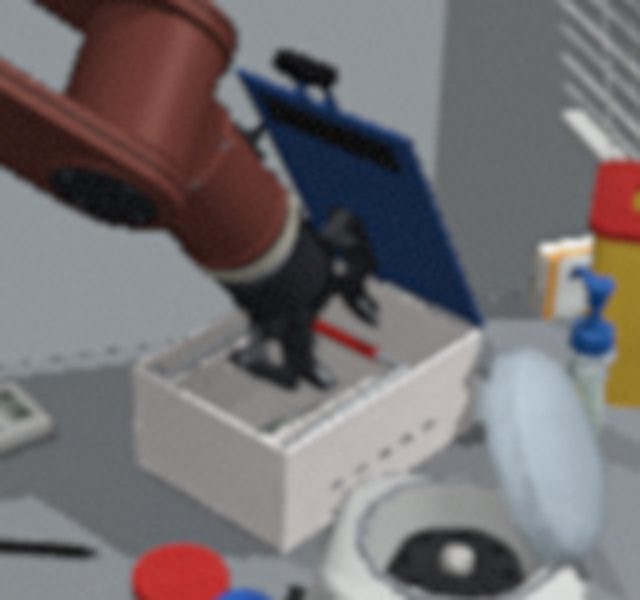

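The red bar, from about (315,325) to (378,355), runs between the two fingers, and nothing touches. I close.

Emit:
{"api": "drive_tool", "payload": {"motion": [[0, 0, 0, 0, 0, 0, 3], [0, 0, 0, 0, 0, 0, 3], [0, 0, 0, 0, 0, 0, 3], [0, 0, 0, 0, 0, 0, 3], [0, 0, 0, 0, 0, 0, 3], [0, 0, 0, 0, 0, 0, 3], [0, 0, 0, 0, 0, 0, 3], [0, 0, 0, 0, 0, 0, 3]]}}

```text
time_s: 10.57
eef_pos: [0.576, 0.1578, 0.1245]
orientation: [2.491, 0.0, 2.108]
wrist_force: [5.6, 6.0, 1.0]
gripper_width: 0.0095
grip_force: 58.3
```

Run:
```python
import numpy as np
u=np.array([.858,.5135]);th=np.linspace(0,1.30,21)
x=.122*np.cos(th);z=.122*np.sin(th)
for d,e in zip(np.diff(x)/.04,np.diff(z)/.04): print((d*u).round(3).tolist(),e.round(3))
```

```text
[-0.006, -0.003] 0.198
[-0.017, -0.01] 0.197
[-0.028, -0.016] 0.196
[-0.038, -0.023] 0.193
[-0.049, -0.029] 0.19
[-0.06, -0.036] 0.186
[-0.07, -0.042] 0.181
[-0.08, -0.048] 0.175
[-0.089, -0.053] 0.169
[-0.098, -0.059] 0.162
[-0.107, -0.064] 0.154
[-0.116, -0.069] 0.145
[-0.123, -0.074] 0.136
[-0.131, -0.078] 0.127
[-0.138, -0.082] 0.117
[-0.144, -0.086] 0.106
[-0.149, -0.089] 0.095
[-0.154, -0.092] 0.083
[-0.159, -0.095] 0.071
[-0.162, -0.097] 0.059
```

Emit:
{"api": "drive_tool", "payload": {"motion": [[-0.006, -0.003, 0.198, 0, 0, 0, 3], [-0.017, -0.01, 0.197, 0, 0, 0, 3], [-0.028, -0.016, 0.196, 0, 0, 0, 3], [-0.038, -0.023, 0.193, 0, 0, 0, 3], [-0.049, -0.029, 0.19, 0, 0, 0, 3], [-0.06, -0.036, 0.186, 0, 0, 0, 3], [-0.07, -0.042, 0.181, 0, 0, 0, 3], [-0.08, -0.048, 0.175, 0, 0, 0, 3], [-0.089, -0.053, 0.169, 0, 0, 0, 3], [-0.098, -0.059, 0.162, 0, 0, 0, 3]]}}

```text
time_s: 11.4
eef_pos: [0.5528, 0.144, 0.1967]
orientation: [2.494, -0.0, 2.107]
wrist_force: [4.9, -0.4, -3.4]
gripper_width: 0.0089
grip_force: 58.2
```

Emit:
{"api": "drive_tool", "payload": {"motion": [[-0.107, -0.064, 0.154, 0, 0, 0, 3], [-0.116, -0.069, 0.145, 0, 0, 0, 3], [-0.123, -0.074, 0.136, 0, 0, 0, 3], [-0.131, -0.078, 0.127, 0, 0, 0, 3], [-0.138, -0.082, 0.117, 0, 0, 0, 3], [-0.144, -0.086, 0.106, 0, 0, 0, 3], [-0.149, -0.089, 0.095, 0, 0, 0, 3], [-0.154, -0.092, 0.083, 0, 0, 0, 3], [-0.159, -0.095, 0.071, 0, 0, 0, 3], [-0.162, -0.097, 0.059, 0, 0, 0, 3], [0, 0, 0, 0, 0, 0, 3], [0, 0, 0, 0, 0, 0, 3]]}}

```text
time_s: 12.4
eef_pos: [0.498, 0.1109, 0.2414]
orientation: [2.492, 0.001, 2.107]
wrist_force: [1.3, -1.1, 6.8]
gripper_width: 0.0083
grip_force: 58.7
```

Run:
```python
from workcell import robot
import cv2
a=robot.get_image("side")["pixels"][70:220,190:350,::-1]
cv2.imwrite("pics/g5.png",cv2.resize(a,(640,600),interpolation=2))
```

```text
(no output)
```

View pics/g5.png

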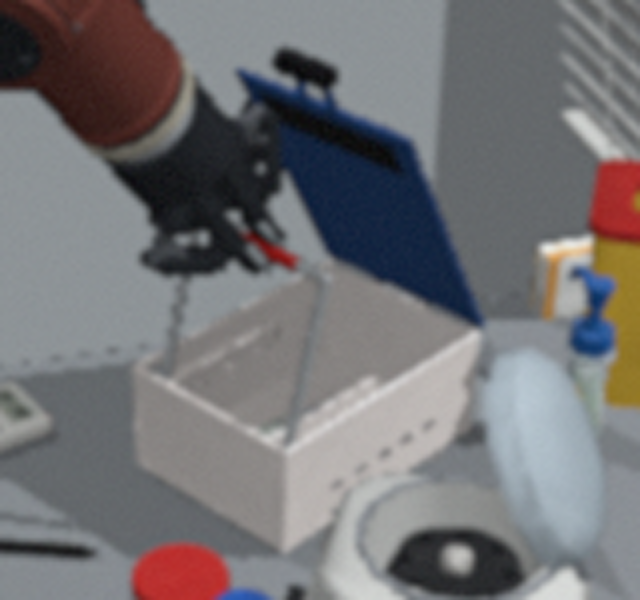

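The stay stands upright at its stop and the lid still holds. I release the bar and withdraw.

Emit:
{"api": "drive_tool", "payload": {"motion": [[0, 0, 0, 0, 0, 0, 50], [0, 0, 0, 0, 0, 0, 50], [0, 0, 0, 0, 0, 0, 50], [0, 0, 0, 0, 0, 0, 50], [-0.25, -0.15, 0.4, 0, 0, 0, 50], [-0.5, -0.3, 0.8, 0, 0, 0, 50], [-0.5, -0.3, 0.8, 0, 0, 0, 50], [-0.25, -0.15, 0.6, 0, 0, 0, 50]]}}

```text
time_s: 13.12
eef_pos: [0.4356, 0.0752, 0.3443]
orientation: [2.496, -0.001, 2.109]
wrist_force: [0.6, -0.7, 1.0]
gripper_width: 0.0501
grip_force: 0.0
```

Emit:
{"api": "drive_tool", "payload": {"motion": [[0, 0, 0.4, -0.461, 0.77, 0, 85], [0, 0, 0.4, -0.461, 0.77, 0, 85], [0, 0, 0.4, -0.461, 0.77, 0, 85], [0, 0, 0.4, -0.461, 0.77, 0, 85], [0, 0, 0.4, -0.461, 0.77, 0, 85], [0, 0, 0.4, -0.461, 0.77, 0, 85], [0, 0, 0.4, -0.461, 0.77, 0, 85], [0, 0, 0, -0.461, 0.77, 0, 85], [0, 0, 0, -0.461, 0.77, 0, 85]]}}

```text
time_s: 13.87
eef_pos: [0.4375, 0.0757, 0.4563]
orientation: [-3.139, 0.001, 2.108]
wrist_force: [0.7, -0.9, -0.1]
gripper_width: 0.085
grip_force: 0.0
```

Emit:
{"api": "drive_tool", "payload": {"motion": [[0, 0, 0, 0, 0, 0.98, 85], [0, 0, 0, 0, 0, 0.98, 85], [0, 0, 0, 0, 0, 0.98, 85], [0, 0, 0, 0, 0, 0.98, 85], [0, 0, 0, 0, 0, 0.98, 85], [0, 0, 0, 0, 0, 0.98, 85], [0, 0, 0, 0, 0, 0.98, 85], [0, 0, 0, 0, 0, 0.98, 85], [0, 0, 0, 0, 0, 0.98, 85], [0, 0, 0, 0, 0, 0.98, 85]]}}

```text
time_s: 14.7
eef_pos: [0.4369, 0.0756, 0.4544]
orientation: [-3.141, -0.002, 2.896]
wrist_force: [0.1, 0.7, 0.6]
gripper_width: 0.0848
grip_force: 0.0
```

Emit:
{"api": "drive_tool", "payload": {"motion": [[0, 0, 0, 0, 0, 0.98, 85], [0, 0, 0, 0, 0, 0.98, 85], [0, 0, 0, 0, 0, 0.98, 85], [0, 0, 0, 0, 0, 0.98, 85], [0, 0, 0, 0, 0, 0.98, 85], [0, 0, 0, 0, 0, 0.98, 85], [0, 0, 0, 0, 0, 0.98, 85], [0, 0, 0, 0, 0, 0.98, 85], [0, 0, 0, 0, 0, 0.98, 85], [0, 0, 0, 0, 0, 0.98, 85], [0, 0, 0, 0, 0, 0, 85]]}}

```text
time_s: 15.62
eef_pos: [0.437, 0.0756, 0.4545]
orientation: [3.141, -0.001, -2.605]
wrist_force: [-0.2, -0.1, -0.5]
gripper_width: 0.0848
grip_force: 0.0
```

Run:
```python
from workcell import robot
from h import *
d=robot.get_image("side");im=d["pixels"]
k=(im.max(2)<45).astype(np.uint8);b=np.zeros_like(k);b[75:100,250:285]=k[75:100,250:285]
for c in cv2.findContours(b,0,2)[0]:
    if len(c)>4: print(cv2.minAreaRect(c))
H=np.array([.6615,.210,.092]);u=np.array([.858,.5135,0]);Z=np.array([0,0,1])
for t in(1.03,1.05,1.07,1.1):X=H+.244*(-np.cos(t)*u+np.sin(t)*Z)+.0025*(np.sin(t)*u+np.cos(t)*Z);print(t,proj(d,X).round(1),X.round(4))
cv2.imwrite("pics/g6.png",cv2.resize(im[40:220,170:350,::-1],(600,600),interpolation=2))
```

```text
((262.2068786621094, 97.98274993896484), (17.08397102355957, 5.0137739181518555), 21.801406860351562)
((265.5, 86.99999237060547), (14.298541069030762, 4.828078746795654), 21.801406860351562)
1.03 [263.4  89.4] [0.5556 0.1466 0.3025]
1.05 [264.6  88.1] [0.5592 0.1488 0.3049]
1.07 [265.7  86.7] [0.5629 0.151  0.3072]
1.1 [267.5  84.7] [0.5685 0.1543 0.3106]
```

View pics/g6.png

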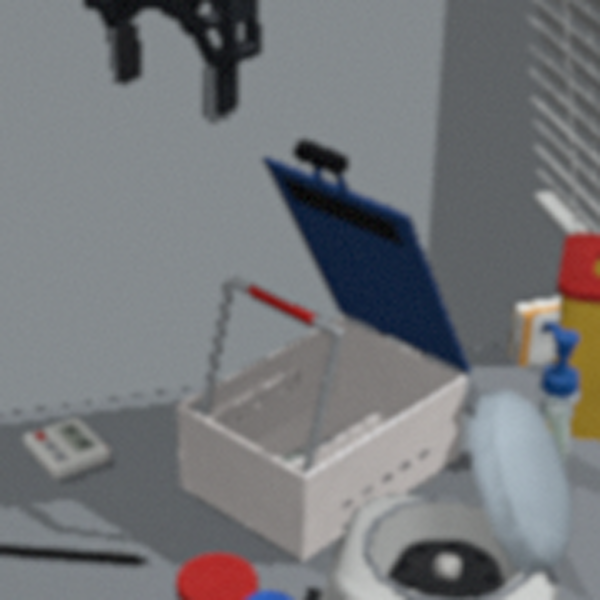

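The lid is at about 1.066 and the stay stands up. I grasp the knob again.

Emit:
{"api": "drive_tool", "payload": {"motion": [[0.79, 0.478, 0, 0, 0, 0, 85], [0.79, 0.478, 0, 0, 0, 0, 85], [0.79, 0.478, 0, 0, 0, 0, 85], [0.79, 0.478, 0, 0, 0, 0, 85], [0, 0, -0.5, 0, 0, 0, 85], [0, 0, -0.6, 0, 0, 0, 85], [0, 0, -0.6, 0, 0, 0, 85], [0, 0, -0.48, 0, 0, 0, 85], [0, 0, 0, 0, 0, 0, 85]]}}

```text
time_s: 16.42
eef_pos: [0.5618, 0.1519, 0.362]
orientation: [3.138, -0.009, -2.61]
wrist_force: [-1.0, -0.5, -0.8]
gripper_width: 0.0847
grip_force: 0.0
```

Emit:
{"api": "drive_tool", "payload": {"motion": [[0, 0, 0, 0, 0, 0, 30], [0, 0, 0, 0, 0, 0, 30], [0, 0, 0, 0, 0, 0, 30], [0, 0, 0, 0, 0, 0, 30], [0, 0, 0, 0, 0, 0, 30], [0, 0, 0, 0, 0, 0, 30], [0, 0, 0, 0, 0, 0, 30]]}}

```text
time_s: 17.0
eef_pos: [0.5642, 0.1514, 0.3704]
orientation: [-3.139, 0.003, -2.608]
wrist_force: [-1.2, -3.9, 6.5]
gripper_width: 0.0426
grip_force: 62.6
```

Run:
```python
import numpy as np
u=np.array([.858,.5135]);th=np.linspace(1.066,.64,13)
x=-.244*np.cos(th)+.0025*np.sin(th);z=.244*np.sin(th)+.0025*np.cos(th)
for d,e in zip(np.diff(x)/.04,np.diff(z)/.04): print((d*u).round(3).tolist(),e.round(3))
```

```text
[-0.162, -0.097] -0.106
[-0.159, -0.095] -0.113
[-0.155, -0.093] -0.119
[-0.151, -0.091] -0.126
[-0.147, -0.088] -0.132
[-0.143, -0.086] -0.138
[-0.139, -0.083] -0.144
[-0.135, -0.081] -0.149
[-0.13, -0.078] -0.155
[-0.125, -0.075] -0.16
[-0.12, -0.072] -0.165
[-0.115, -0.069] -0.17
```

Emit:
{"api": "drive_tool", "payload": {"motion": [[-0.162, -0.097, -0.106, 0, 0, 0, 30], [-0.159, -0.095, -0.113, 0, 0, 0, 30], [-0.155, -0.093, -0.119, 0, 0, 0, 30], [-0.151, -0.091, -0.126, 0, 0, 0, 30], [-0.147, -0.088, -0.132, 0, 0, 0, 30], [-0.143, -0.086, -0.138, 0, 0, 0, 30], [-0.139, -0.083, -0.144, 0, 0, 0, 30], [-0.135, -0.081, -0.149, 0, 0, 0, 30], [-0.13, -0.078, -0.155, 0, 0, 0, 30], [-0.125, -0.075, -0.16, 0, 0, 0, 30], [-0.12, -0.072, -0.165, 0, 0, 0, 30], [-0.115, -0.069, -0.17, 0, 0, 0, 30]]}}

```text
time_s: 18.0
eef_pos: [0.4961, 0.1102, 0.3038]
orientation: [-3.138, 0.0, -2.608]
wrist_force: [-9.6, -9.0, 13.0]
gripper_width: 0.0426
grip_force: 67.5
```

Emit:
{"api": "drive_tool", "payload": {"motion": [[0, 0, 0, 0, 0, 0, 30], [0, 0, 0, 0, 0, 0, 30], [-0.03, -0.02, -0.05, 0, 0, 0, 30], [0, 0, 0, 0, 0, 0, 30], [0, 0, 0, 0, 0, 0, 30]]}}

```text
time_s: 18.42
eef_pos: [0.4945, 0.1091, 0.301]
orientation: [-3.139, -0.003, -2.608]
wrist_force: [-11.1, -9.4, 11.6]
gripper_width: 0.0424
grip_force: 67.5
```

Emit:
{"api": "drive_tool", "payload": {"motion": [[0, 0, 0, 0, 0, 0, 85], [0, 0, 0, 0, 0, 0, 85], [0, 0, 0, 0, 0, 0, 85], [0, 0, 0, 0, 0, 0, 85], [0, 0, 0, 0, 0, 0, 85], [0, 0, 0, 0, 0, 0, 85], [0, 0, 0.3, 0, 0, 0, 85], [0, 0, 0.7, 0, 0, 0, 85], [0, 0, 0.9, 0, 0, 0, 85], [0, 0, 0.9, 0, 0, 0, 85], [0, 0, 0.9, 0, 0, 0, 85], [0, 0, 0, 0, 0, 0, 85]]}}

```text
time_s: 19.42
eef_pos: [0.4968, 0.1111, 0.4567]
orientation: [-3.135, 0.012, -2.607]
wrist_force: [0.4, -0.0, 1.5]
gripper_width: 0.0849
grip_force: 0.0
```

Emit:
{"api": "drive_tool", "payload": {"motion": [[0, 0, 0, 0, 0, 0, 85], [0, 0, 0, 0, 0, 0, 85], [0, 0, 0, 0, 0, 0, 85], [0, 0, 0, 0, 0, 0, 85], [0, 0, 0, 0, 0, 0, 85], [0, 0, 0, 0, 0, 0, 85], [0, 0, 0, 0, 0, 0, 85], [0, 0, 0, 0, 0, 0, 85]]}}

```text
time_s: 20.08
eef_pos: [0.4951, 0.1109, 0.4465]
orientation: [3.141, -0.001, -2.607]
wrist_force: [-0.2, -0.1, -0.0]
gripper_width: 0.085
grip_force: 0.0
```

Run:
```python
from workcell import robot
from h import *
d=robot.get_image("side");im=d["pixels"]
H=np.array([.6615,.210,.092]);u=np.array([.858,.5135,0]);Z=np.array([0,0,1])
for t in(.55,.58,.61,.64,.7):X=H+.244*(-np.cos(t)*u+np.sin(t)*Z)+.0025*(np.sin(t)*u+np.cos(t)*Z);p=proj(d,X);print(t,p.round(1))
k=(im.max(2)<45).astype(np.uint8);b=np.zeros_like(k);b[105:140,222:255]=k[105:140,222:255]
for c in cv2.findContours(b,0,2)[0]:
    if len(c)>4: print(cv2.minAreaRect(c))
cv2.imwrite("pics/g7.png",cv2.resize(im[60:240,160:340,::-1],(600,600),interpolation=2))
```

```text
0.55 [240.6 128.8]
0.58 [241.7 126.2]
0.61 [242.8 123.5]
0.64 [244.  120.9]
0.7 [246.5 115.6]
((243.1000213623047, 123.80001068115234), (15.205260276794434, 4.919349670410156), 26.56505012512207)
```

View pics/g7.png

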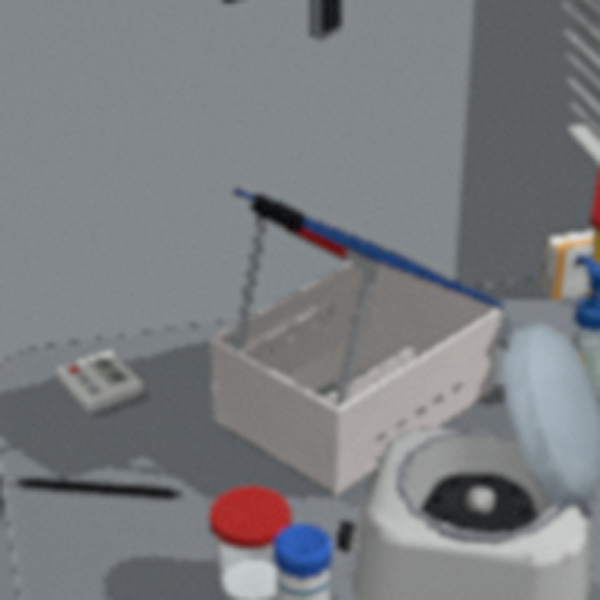

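The lid rests on the red bar at about 0.61 rad, with the knob at (243,124). The stay is up and the gripper is clear, so I hand the job in.

```bash
python3 -c "
from workcell import robot
print(robot.finish_job())"
```

```text
the job is handed in; nothing more can be done
None
```

The job is handed in at about 20 s: in the last camera view the lid rests on the raised stay at about 0.61 rad, the gripper is clear, and the bystanders were not touched as far as the pictures show; the hand-in returned no verdict.

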